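Seat the disc cutter's punches in order

ROBOT

A 6-joint arm with a two-finger parallel gripper is mounted at the origin on the work surface. World frame = base frame: x ahead of the robot, y to its left, z up, the work surface at z = 0. Lengths are in m, angles in rad, forces in N, time in s.
With the tool pointing down it reaches from about 0.3 to 0.875 m from the base axis. Payload 4.2 kg.
Tool frame: the origin (TCP) lies on the centre line of the jaws, within the pads' length; the fingertips stand 11 mm ahead of it and the grasp point (between the pads) lies 8 mm behind it; z points along the fingers, y is the line along which they close (so a half turn about z gives the same grasp; the last joint's range is limited). The gripper opens to 85 mm and grips with 20 to 120 N. Pads are 22 mm wide; open, the fingers measure 114 mm over their backs; the gripper's body (76 mm by 85 mm) begins 54 mm behind the grasp point. The pads swing forward as they close: fully open they stand 13 mm farther back than shut.
Start: joints at [1.187, 0.32, 1.565, -0, 1.257, -0.02], TCP at [0.205, 0.537, 0.242] pointing down, gripper open.
Joint ranges: [-3.11, 3.11], [-0.84, 2.01], [0.21, 2.61], [-1.34, 4.49], [0.05, 2.63], [-2.56, 2.56]. Speed limits (rad/s): [2.57, 2.57, 3.14, 3.14, 3.14, 3.14].

INTERFACE

Orientations are given as a rotation vector (axis times angle).
In Python, from cell import status, optics, manip gives the robot as it stands. The module is installed in compiled form; this text tells all that it offers.
- The arm moves only by the tool jog_arm, never from a script. Its arguments are lists of equal length, an entry for each row: "dr": the turn, a rotation vector about the tool's x, y, z in degrees, a list of three; "slide": the shift along the tool's x, y, z in cm, a list of three; "gripper": the closure, from -1 (fully open) to 1 (shut), so that 0 is half open. In form: {"dr": [[ax, ay, az], ...], "slide": [[dx, dy, dz], ...], "gripper": [gripper, ...]}. A call has 1 to 12 rows; each row shifts and turns the commanded pose from where the row before left it, along the tool's axes as they then stand; what a row does not reach is not made up. A row lasts 1/10 s, in which the tool goes at most 50 mm and 8.59 degrees, less where a joint would pass 70% of its speed; a pose out of reach is approached as far as the arm can. A call is refused whole if a number of a shift passes 5 or a number of a turn 8.59, either way. A call with a gripper value outside its range is refused whole. The fingers move at their own pace and stop on an object; "grip_force" is the grip in N (left out, the last holds). Time passes only in rows, so rows that do not move let the fingers close. It gives the time, the measured TCP pose, the force, the opening and the grip force at its end, in the units of the state.
- status.get_obs(): the state, without advancing time (a new reading comes with each control period).
- optics.camera(name): name is "scene" or "top" or "wrist"; returns a dict with "color" (384x512x3 uint8, blue, green, red), "fovy" (degrees; the focal length in pixels is half the picture's height over the tangent of half this angle, whatever the lens; pixels are square), "cx", "cy" (the principal point, pixels), "extrinsics" (4x4, takes a point from camera to world coordinates). Camera axes: x right, y down, z forward; pixel columns grow to the right and rows downward; lengths in m; the calibration is good to about 2 mm. A picture is of the moment at which its call begins. There is no depth.
- manip.finish_job(): hands the job in; it is judged then, once.
The state is a dict: "time_s": time; "q": joint angles; "joint_vel": joint speeds; "tau": joint torques, N m; "tool_pos": TCP position; "tool_rot": TCP orientation; "ft_force": force on the tool from outside, world axes, zero at the start; "moment": the same for the moment, N m; "opening": opening from 0.0 (shut) to 1.0 (fully open); "grip_force": force on a finger pad.
Only numpy, scipy, OpenCV 4.12 (cv2) and the standard library are available. Lean on these libraries where they do the work, as an engineer would, in place of code of your own. Each camera call takes 0.05 s, during which the arm holds its last target. There are 200 camera calls.

TASK

On the disc cutter, gently press down the three round-headed punches with the fingertips, in order of head size: the smallest first, then the middle one, then the largest, each fully home so that its head rests on the rubber washer of its collar before you go on to the next. Leave the square-headed punch standing as it is, do not pull up or lift anything, and do not disturb the loose things lying around.

Things in the scene. Friction and masses are not known exactly. Their poses are not given: they have to be found in the camera images.
- cutter: disc cutter, fixed: wooden board 160 x 270 x 12 mm with a steel block 124 x 124 x 36 mm on its middle. Origin: under the board's centre; x, y along its 160 and 270 mm sides. Four punches stand in the block at x, y = +-32 mm; which stands where varies. Round each hole is a collar 21 mm across topped by a soft rubber washer, upper face 56 mm above the bench
- punch_small_top (a point): centre of the flat upper face of the steel punch with the round head 16 mm in diameter, 10 mm thick, on a 12 mm shank; to be pressed. The face is 66 mm above the bench when the punch is home (head resting on its washer) and 75 to 80 mm at the start. The head is sprung on its shank: it gives up to 4 mm under the finger, 3.5 N per mm, and springs back
- punch_small (a joint): how far this punch is pressed down, m: 0 to 0.005 at the start, 0.014 when its head just rests on the washer (home), negative if pulled up. It slides straight down, stiffly (about 3 N, no spring), and stays where it is left; it stops hard at home
- punch_middle_top (a point): centre of the flat upper face of the steel punch with the round head 28 mm in diameter, 10 mm thick, on a 12 mm shank; to be pressed. The face is 66 mm above the bench when the punch is home (head resting on its washer) and 75 to 80 mm at the start. The head is sprung on its shank: it gives up to 4 mm under the finger, 3.5 N per mm, and springs back
- punch_middle (a joint): how far this punch is pressed down, m: 0 to 0.005 at the start, 0.014 when its head just rests on the washer (home), negative if pulled up. It slides straight down, stiffly (about 3 N, no spring), and stays where it is left; it stops hard at home
- punch_large_top (a point): centre of the flat upper face of the steel punch with the round head 40 mm in diameter, 10 mm thick, on a 12 mm shank; to be pressed. The face is 66 mm above the bench when the punch is home (head resting on its washer) and 75 to 80 mm at the start. The head is sprung on its shank: it gives up to 4 mm under the finger, 3.5 N per mm, and springs back
- punch_large (a joint): how far this punch is pressed down, m: 0 to 0.005 at the start, 0.014 when its head just rests on the washer (home), negative if pulled up. It slides straight down, stiffly (about 3 N, no spring), and stays where it is left; it stops hard at home
- punch_square_top (a point): centre of the flat upper face of the steel punch with the square head 28 x 28 mm, 10 mm thick, on a 12 mm shank; to be left standing up, not pressed. The face is 66 mm above the bench when the punch is home (head resting on its washer) and 75 to 80 mm at the start. The head is sprung on its shank: it gives up to 4 mm under the finger, 3.5 N per mm, and springs back
- punch_square (a joint): how far this punch is pressed down, m: 0 to 0.005 at the start, 0.014 when its head just rests on the washer (home), negative if pulled up. It slides straight down, stiffly (about 3 N, no spring), and stays where it is left; it stops hard at home
- spare_punch: spare steel punch standing on the cutter's board, 48 mm tall, head 22 mm across, loose; origin at the centre of its underside. A bystander, to be left alone
- finger_ring: plain metal finger ring lying flat on the board, 23 mm across, 6 mm high, loose; origin at the centre of its underside. A bystander, to be left alone
- brass_slug: brass slug standing on the board, 28 mm across, 16 mm high, loose; origin at the centre of its underside. A bystander, to be left alone
- wax_block: pale wax block lying on the board, 40 x 30 x 18 mm, loose; origin at the centre of its underside. A bystander, to be left alone
- hammer: small hammer with a wooden handle lying on the bench along its x axis, 220 mm long, loose; origin at mid-length, on the bench. A bystander, to be left alone
- flux_jar: closed green glass jar on the bench, 56 mm across, 60 mm high, loose; origin at the centre of its underside. A bystander, to be left alone
- graver: graver with a wooden handle lying on the bench along its x axis, 140 mm long, loose; origin at mid-length, on the bench. A bystander, to be left alone
- solder_block: grey soldering block on the bench, 90 x 60 x 30 mm, loose; origin at the centre of its underside. A bystander, to be left alone

How it is judged:
By the outcome, as a careful person would: the job done as asked, in the order asked, and still so for the second after the job is handed in, with the robot touching nothing.
It also fails if it takes over 48 s, if anything falls off the work surface, if the arm or the gripper's body presses on something with over 40 N, if the wrist force passes 120 N, or if a joint passes its speed limit or range.

## Working session

There is one attempt and no reset: what is moved stays moved. The work goes in short steps, Python scripts to look and compute and a tool call to move; the robot and the scene stay as the last step left them, time stands still between calls to the robot, and variables do not carry over. Pictures are saved under pics/ and viewed, at most 10 in all, crops included, and the job is handed in when it is done.

Besides the shell and the picture viewer there is one more tool, called after "Call:" as name(argument=value, ...), one argument or row to a line, values as JSON. jog_arm: Moves the arm, as the interface text tells. Its arguments: {"type":"object","properties":{"dr":{"type":"array","items":{"type":"array","items":{"type":"number"}}},"slide":{"type":"array","items":{"type":"array","items":{"type":"number"}}},"gripper":{"type":"array","items":{"type":"number"}},"grip_force":{"type":"number"}},"required":["dr","slide","gripper"]}

```bash
mkdir -p pics
cat > h.py <<'E'
import numpy as np, cv2
from cell import status, optics, manip
def cam(n):
    c=optics.camera(n); im=c["color"]; f=im.shape[0]/2/np.tan(np.radians(c["fovy"])/2)
    return im,f,c["cx"],c["cy"],np.array(c["extrinsics"])
def ray(c,u,v,z):
    _,f,cx,cy,T=c; d=T[:3,:3]@np.array([(u-cx)/f,(v-cy)/f,1]); o=T[:3,3]
    return o+d*(z-o[2])/d[2]
def proj(c,p):
    _,f,cx,cy,T=c; q=T[:3,:3].T@(np.array(p)-T[:3,3]); return q[0]/q[2]*f+cx,q[1]/q[2]*f+cy
E
python3 - <<'E'
from h import *
for n in("top","scene"):
    c=cam(n); cv2.imwrite(f"pics/{n}0.png",cv2.resize(c[0],None,fx=1.5,fy=1.5)); print(n,c[1:4],c[4].round(3).tolist())
s=status.get_obs(); print(s)
E
```

```text
top (np.float64(352.2991377305794), 257.87186126833683, 192.53343077816103) [[-0.019, -0.985, 0.169, 0.381], [-0.999, 0.023, 0.024, 0.01], [-0.027, -0.169, -0.985, 1.055], [0.0, 0.0, 0.0, 1.0]]
scene (np.float64(382.7138688389774), 251.2881664769459, 192.76360600031944) [[-0.276, 0.513, -0.813, 1.519], [0.961, 0.136, -0.24, 0.306], [-0.013, -0.848, -0.53, 0.705], [0.0, 0.0, 0.0, 1.0]]
{'time_s': 0.1, 'q': array([ 1.18697952e+00,  3.20242066e-01,  1.56554389e+00, -1.84936608e-05,
        1.25739423e+00, -1.99557592e-02]), 'joint_vel': array([-6.46100771e-04, -6.73671158e-04, -2.10079596e-03,  6.57381424e-04,
       -7.89095052e-05, -6.69406677e-04]), 'tau': array([-1.07199194e-03, -4.16406047e+01, -2.34702694e+01, -1.18336661e-04,
        5.02453011e-03,  2.57422687e-05]), 'tool_pos': array([0.20446467, 0.53699092, 0.24156332]), 'tool_rot': array([-5.68340389e-01, -3.08944912e+00,  2.44835561e-03]), 'ft_force': array([0.63621854, 0.31803699, 0.38331325]), 'moment': array([ 0.02599868, -0.00270851,  0.06149634]), 'grip_force': 0.0, 'opening': 1.0028622995319545}
```

View pics/top0.png

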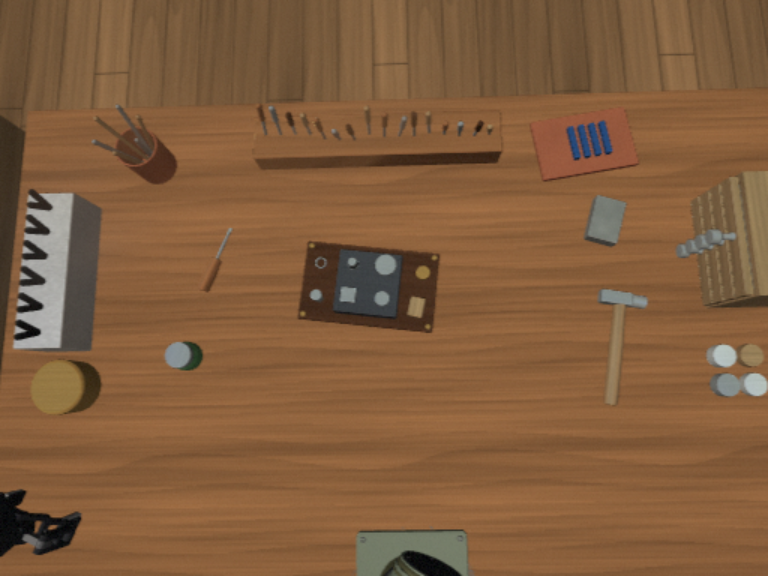

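View pics/scene0.png

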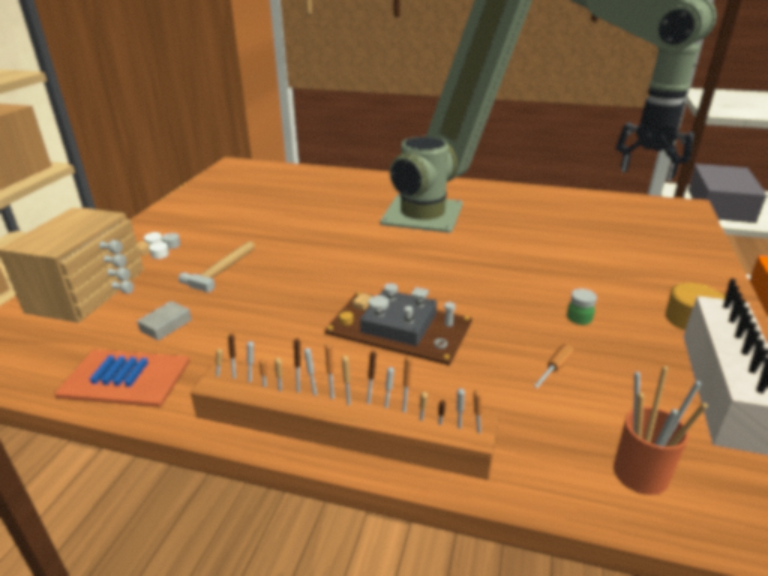

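The top view (1.5x pixels) shows the small punch at (352,263), the large at (386,264), the middle at (382,298) and the square at (348,295). The scene view shows the same layout, and the arm is clear of it.

Run:
```python
from h import *
from scipy.spatial.transform import Rotation as R
c=cam("top")
P={}
for n,u,v in(("small",352,263),("large",386,264),("middle",382,298),("square",348,295)):
    P[n]=ray(c,u/1.5,v/1.5,.078); print(n,P[n].round(4))
m=np.mean(list(P.values()),0); print(m, P["small"]-P["large"],P["small"]-P["square"])
s=status.get_obs(); r=R.from_rotvec(s["tool_rot"]).as_matrix(); print(r.round(3)); print("tool delta cm",r.T@(m-s["tool_pos"])*100)
w=cam("wrist"); print(w[1:4], (r.T@(w[4][:3,3]-s["tool_pos"])).round(3), (r.T@w[4][:3,:3]).round(3).tolist())
```

```text
small [0.6004 0.0989 0.078 ]
large [0.5968 0.0344 0.078 ]
middle [0.5319 0.0431 0.078 ]
square [0.5391 0.1069 0.078 ]
[0.56704626 0.07080977 0.078     ] [0.00354928 0.06445108 0.        ] [ 0.06127413 -0.00800428  0.        ]
[[-0.935  0.356 -0.   ]
 [ 0.356  0.935 -0.001]
 [ 0.    -0.001 -1.   ]]
tool delta cm [-50.47515799 -30.6476735   16.40928434]
(np.float64(277.44576509820183), 254.03611753150017, 188.14369500135015) [ 0.08   0.    -0.131] [[0.0, -0.951, -0.31], [1.0, 0.0, 0.0], [-0.0, -0.31, 0.951]]
```

Call:
jog_arm(
  dr=[
    [0, 0, 0],
    [0, 0, 0],
    [0, 0, 0],
    [0, 0, 0],
    [0, 0, 0],
    [0, 0, 0],
    [0, 0, 0],
    [0, 0, 0],
    [0, 0, 0],
    [0, 0, 0],
    [0, 0, 0],
    [0, 0, 0],
  ],
  slide=[
    [-3.9, -2.4, 0],
    [-3.9, -2.4, 0],
    [-3.9, -2.4, 0],
    [-3.9, -2.4, 0],
    [-3.9, -2.4, 0],
    [-3.9, -2.4, 0],
    [-3.9, -2.4, 0],
    [-3.9, -2.4, 0],
    [-3.9, -2.4, 0],
    [-3.9, -2.4, 0],
    [-3.9, -2.4, 0],
    [-3.9, -2.4, 0],
  ],
  gripper=[1, 1, 1, 1, 1, 1, 1, 1, 1, 1, 1, 1],
)

```text
time_s: 1.4
tool_pos: [0.5403, 0.1, 0.2422]
tool_rot: [-0.569, -3.09, -0.0]
ft_force: [0.2, 0.6, -0.3]
opening: 0.003
grip_force: 0.0
```

Call:
jog_arm(
  dr=[
    [0, 0, 0],
    [0, 0, 0],
    [0, 0, 0],
  ],
  slide=[
    [0, 0, 1],
    [0, 0, 1],
    [0, 0, 0],
  ],
  gripper=[1, 1, 1],
)

```text
time_s: 1.7
tool_pos: [0.5377, 0.1022, 0.2203]
tool_rot: [-0.567, -3.085, 0.002]
ft_force: [0.6, -0.3, -0.2]
opening: 0.006
grip_force: 0.0
```

Run:
```python
from h import *
s=status.get_obs(); print(s["time_s"],s["tool_pos"],s["tool_rot"],s["opening"],s["ft_force"])
c=cam("wrist"); np.savez("w.npz",im=c[0],k=c[1:4],T=c[4]); cv2.imwrite("pics/w1.png",cv2.resize(c[0],None,fx=1.5,fy=1.5))
```

```text
1.7 [0.53769555 0.10215566 0.22025405] [-5.66690799e-01 -3.08539967e+00  1.70134528e-03] 0.005513233213979115 [ 0.57416257 -0.26574554 -0.23475677]
```

View pics/w1.png

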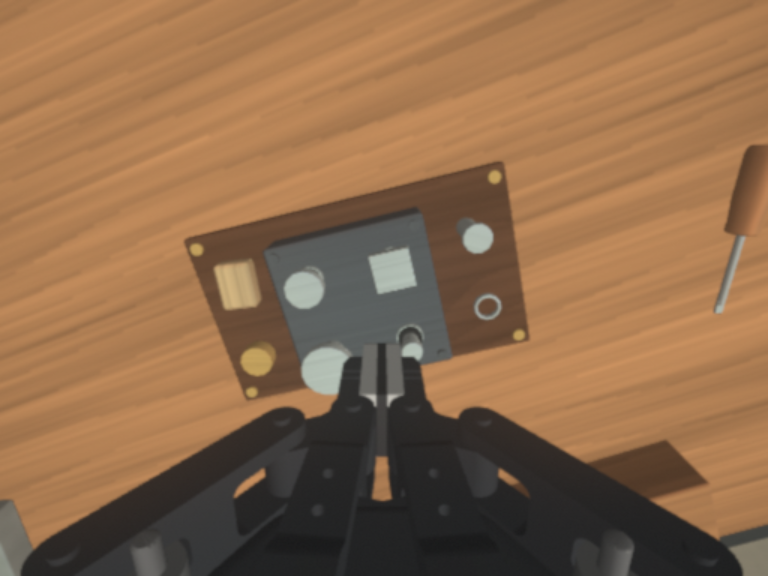

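The wrist view (1.5x) shows the square head at (392,270), the middle at (304,290), the large at (326,370, partly under the finger) and the small at (411,350, partly hidden). I'll mask these head faces.

Run:
```python
from h import *
from scipy.spatial.transform import Rotation as R
d=np.load("w.npz"); c=(d["im"],*d["k"],d["T"])
hsv=cv2.cvtColor(c[0],cv2.COLOR_BGR2HSV)
m=((hsv[...,2]>150)&(hsv[...,1]<50)).astype(np.uint8)
m[:, :]*=1
n,l,st,ce=cv2.connectedComponentsWithStats(m)
for i in range(1,n):
    if st[i,4]>60:
        p=ray(c,*ce[i],.077); cn,_=cv2.findContours((l==i).astype(np.uint8),0,1); (cc,r)=cv2.minEnclosingCircle(cn[0]); pc=ray(c,*cc,.077)
        print((ce[i]*1.5).round(),st[i],p.round(4),pc.round(4),"circ d",np.linalg.norm(ray(c,cc[0]+r,cc[1],.077)-ray(c,cc[0]-r,cc[1],.077)).round(4))
# same in top view
c=cam("top"); hsv=cv2.cvtColor(c[0],cv2.COLOR_BGR2HSV); m=((hsv[...,2]>110)&(hsv[...,1]<50)).astype(np.uint8)
n,l,st,ce=cv2.connectedComponentsWithStats(m)
for i in range(1,n):
    if st[i,4]>15 and 200<ce[i][0]<290 and 150<ce[i][1]<220: print("top",(ce[i]*1.5).round(),st[i],ray(c,*ce[i],.077).round(4))
```

```text
[477. 238.] [309 150  19  19 289] [0.5401 0.1706 0.077 ] [0.5398 0.1707 0.077 ] circ d 0.0198
[730. 276.] [477 158  20  51 125] [0.6278 0.3259 0.077 ] [0.6263 0.3259 0.077 ] circ d 0.0552
[392. 270.] [246 166  32  30 681] [0.541  0.1094 0.077 ] [0.5408 0.1095 0.077 ] circ d 0.037
[303. 290.] [190 181  26  25 494] [0.5321 0.0465 0.077 ] [0.5318 0.0467 0.077 ] circ d 0.0269
[412. 350.] [268 229  14  11 113] [0.6035 0.1019 0.077 ] [0.6038 0.1014 0.077 ] circ d 0.015
[323. 370.] [201 232  31  31 709] [0.5949 0.0347 0.077 ] [0.596  0.0366 0.077 ] circ d 0.0372
top [369. 281.] [234 123  24 122 346] [0.5653 0.0672 0.077 ]
top [359. 283.] [228 124  24 122 495] [0.5626 0.0858 0.077 ]
top [385. 264.] [250 170  14  13 150] [0.5969 0.0368 0.077 ]
top [319. 265.] [206 175  16   5  31] [0.5975 0.1622 0.077 ]
top [315. 294.] [207 193   7   7  42] [0.5425 0.169  0.077 ]
top [347. 295.] [226 193  11   9  75] [0.5387 0.1087 0.077 ]
top [383. 297.] [252 194   7  10  55] [0.5332 0.0421 0.077 ]
top [344. 327.] [226 217   8   3  17] [0.479  0.1149 0.077 ]
```

Call:
jog_arm(
  dr=[
    [0, 0, 0],
    [0, 0, 0],
    [0, 0, 0],
    [0, 0, 0],
    [0, 0, 0],
    [0, 0, 0],
    [0, 0, 0],
  ],
  slide=[
    [-3.1, 1.1, 0],
    [-3.1, 1.1, 0],
    [0, 0, 3.5],
    [0, 0, 3.5],
    [0, 0, 3],
    [0, 0, 1.5],
    [0, 0, 0],
  ],
  gripper=[1, 1, 1, 1, 1, 1, 1],
)

```text
time_s: 2.5
tool_pos: [0.6034, 0.1012, 0.1053]
tool_rot: [-0.565, -3.086, 0.002]
ft_force: [-0.4, -0.7, 0.8]
opening: 0.0
grip_force: 0.0
```

Run:
```python
from h import *
s=status.get_obs(); print(s["time_s"],s["tool_pos"],s["tool_rot"],s["ft_force"])
c=cam("scene"); u,v=map(int,proj(c,[.57,.07,.07])); cv2.imwrite("pics/s1.png",cv2.resize(c[0][v-60:v+45,u-70:u+70],None,fx=5,fy=5,interpolation=2))
c=cam("wrist"); cv2.imwrite("pics/w2.png",cv2.resize(c[0],None,fx=1.5,fy=1.5))
```

```text
2.5 [0.60336717 0.10123095 0.10526502] [-5.64606159e-01 -3.08572069e+00  2.16578120e-03] [-0.41365011 -0.68504768  0.80924966]
```

View pics/s1.png

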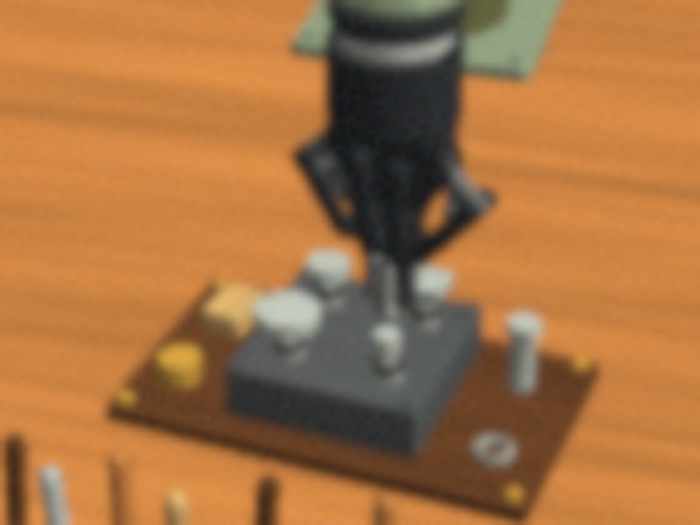

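View pics/w2.png

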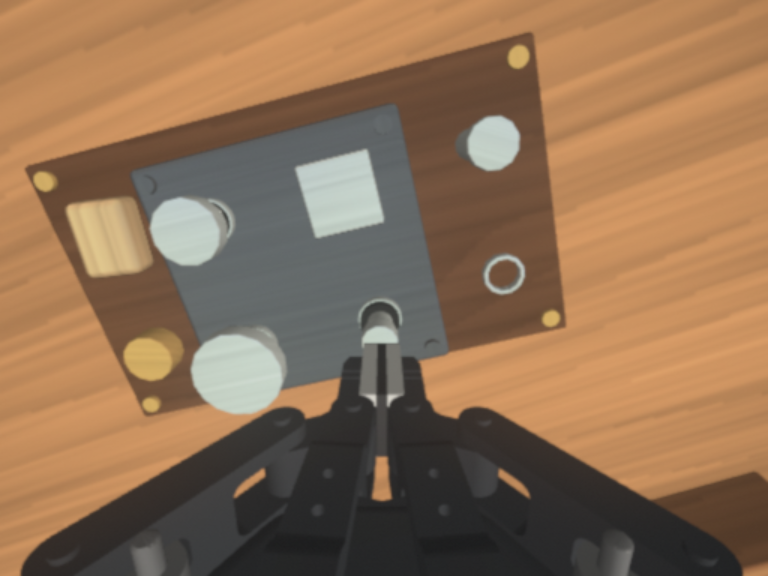

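Both views show the closed tips centred over the small head: wrist view tip at (381,350), head at (380,335), and nothing else underneath. I'll press in small steps and read the force.

Call:
jog_arm(
  dr=[
    [0, 0, 0],
    [0, 0, 0],
    [0, 0, 0],
    [0, 0, 0],
    [0, 0, 0],
    [0, 0, 0],
    [0, 0, 0],
    [0, 0, 0],
    [0, 0, 0],
  ],
  slide=[
    [0, 0, 0.8],
    [0, 0, 0.6],
    [0, 0, 0.3],
    [0, 0, 0.2],
    [0, 0, 0.2],
    [0, 0, 0.2],
    [0, 0, 0.2],
    [0, 0, 0],
    [0, 0, 0],
  ],
  gripper=[1, 1, 1, 1, 1, 1, 1, 1, 1],
)

```text
time_s: 3.5
tool_pos: [0.6052, 0.1002, 0.0823]
tool_rot: [-0.568, -3.089, -0.0]
ft_force: [-1.5, -0.6, 2.5]
opening: -0.002
grip_force: 1.0
```

Call:
jog_arm(
  dr=[
    [0, 0, 0],
    [0, 0, 0],
    [0, 0, 0],
    [0, 0, 0],
  ],
  slide=[
    [0, 0, 0.2],
    [0, 0, 0.2],
    [0, 0, 0.1],
    [0, 0, 0],
  ],
  gripper=[1, 1, 1, 1],
)

```text
time_s: 3.9
tool_pos: [0.6053, 0.1002, 0.0771]
tool_rot: [0.568, 3.09, 0.0]
ft_force: [-0.2, 0.4, 2.5]
opening: 0.002
grip_force: 1.1
```

Call:
jog_arm(
  dr=[
    [0, 0, 0],
    [0, 0, 0],
  ],
  slide=[
    [0, 0, 0.1],
    [0, 0, 0],
  ],
  gripper=[1, 1],
)

```text
time_s: 4.1
tool_pos: [0.6054, 0.1002, 0.0762]
tool_rot: [0.568, 3.09, 0.0]
ft_force: [-0.6, 0.1, 3.2]
opening: -0.001
grip_force: 1.3
```

Call:
jog_arm(
  dr=[
    [0, 0, 0],
    [0, 0, 0],
  ],
  slide=[
    [0, 0, 0.1],
    [0, 0, 0],
  ],
  gripper=[1, 1],
)

```text
time_s: 4.3
tool_pos: [0.6054, 0.1002, 0.0756]
tool_rot: [0.568, 3.089, 0.0]
ft_force: [-1.8, 1.0, 4.2]
opening: 0.002
grip_force: 2.4
```

Call:
jog_arm(
  dr=[
    [0, 0, 0],
    [0, 0, 0],
  ],
  slide=[
    [0, 0, 0.1],
    [0, 0, 0],
  ],
  gripper=[1, 1],
)

```text
time_s: 4.5
tool_pos: [0.6054, 0.1002, 0.0749]
tool_rot: [0.568, 3.089, 0.0]
ft_force: [-3.8, 0.1, 6.8]
opening: 0.003
grip_force: 3.5
```

Call:
jog_arm(
  dr=[
    [0, 0, 0],
    [0, 0, 0],
  ],
  slide=[
    [0, 0, 0.1],
    [0, 0, 0],
  ],
  gripper=[1, 1],
)

```text
time_s: 4.7
tool_pos: [0.6054, 0.1002, 0.0743]
tool_rot: [0.568, 3.089, 0.0]
ft_force: [-3.1, -0.5, 9.7]
opening: 0.001
grip_force: 4.5
```

Small is home: the force is 9.7 N, climbing at about 3.5 N/mm below 66 mm. Next is the middle punch.

Call:
jog_arm(
  dr=[
    [0, 0, 0],
    [0, 0, 0],
    [0, 0, 0],
    [0, 0, 0],
    [0, 0, 0],
    [0, 0, 0],
    [0, 0, 0],
  ],
  slide=[
    [0, 0, -0.5],
    [0, 0, -1.5],
    [0, 0, -1.5],
    [1.65, -2.54, 0],
    [1.65, -2.54, 0],
    [1.65, -2.55, 0],
    [0, 0, 0],
  ],
  gripper=[1, 1, 1, 1, 1, 1, 1],
)

```text
time_s: 5.4
tool_pos: [0.5283, 0.0449, 0.1077]
tool_rot: [-0.57, -3.086, 0.002]
ft_force: [1.2, -0.2, 0.1]
opening: -0.005
grip_force: 0.0
```

Run:
```python
from h import *
s=status.get_obs(); print(s["time_s"],s["tool_pos"],s["ft_force"])
c=cam("wrist"); cv2.imwrite("pics/w3.png",cv2.resize(c[0],None,fx=1.5,fy=1.5))
```

```text
5.4 [0.52834246 0.04492493 0.10771244] [ 1.17210342 -0.23913914  0.10469262]
```

View pics/w3.png

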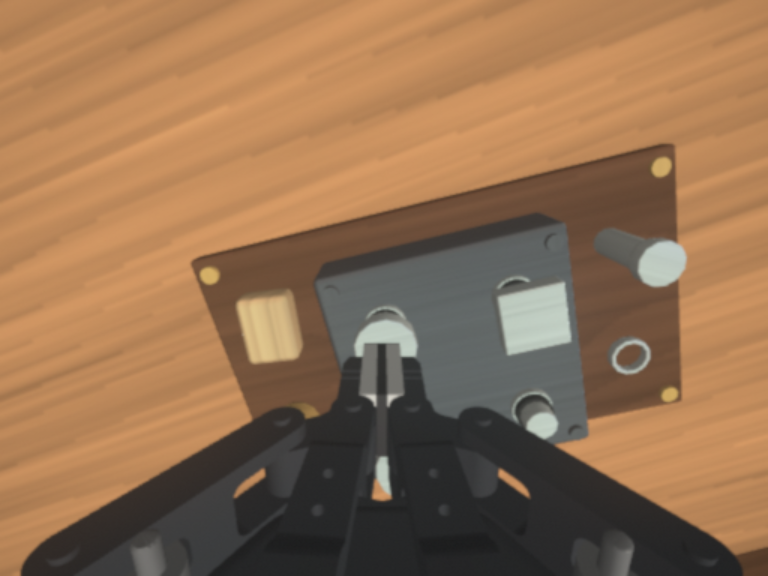

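Tips at (381,350) are over the middle head at (386,345). Pressing the same way.

Call:
jog_arm(
  dr=[
    [0, 0, 0],
    [0, 0, 0],
    [0, 0, 0],
    [0, 0, 0],
    [0, 0, 0],
    [0, 0, 0],
    [0, 0, 0],
    [0, 0, 0],
    [0, 0, 0],
    [0, 0, 0],
    [0, 0, 0],
  ],
  slide=[
    [0, 0, 0.8],
    [0, 0, 0.6],
    [0, 0, 0.3],
    [0, 0, 0.2],
    [0, 0, 0.2],
    [0, 0, 0.2],
    [0, 0, 0.2],
    [0, 0, 0.2],
    [0, 0, 0.2],
    [0, 0, 0],
    [0, 0, 0],
  ],
  gripper=[1, 1, 1, 1, 1, 1, 1, 1, 1, 1, 1],
)

```text
time_s: 6.55
tool_pos: [0.532, 0.0466, 0.0793]
tool_rot: [0.568, 3.089, 0.0]
ft_force: [-0.2, 1.4, 1.6]
opening: 0.003
grip_force: 0.9
```

Call:
jog_arm(
  dr=[
    [0, 0, 0],
    [0, 0, 0],
    [0, 0, 0],
  ],
  slide=[
    [0, 0, 0.2],
    [0, 0, 0.1],
    [0, 0, 0],
  ],
  gripper=[1, 1, 1],
)

```text
time_s: 6.85
tool_pos: [0.532, 0.0466, 0.0763]
tool_rot: [0.568, 3.089, 0.0]
ft_force: [0.3, 0.8, 2.2]
opening: 0.003
grip_force: 1.3
```

Call:
jog_arm(
  dr=[
    [0, 0, 0],
    [0, 0, 0],
    [0, 0, 0],
  ],
  slide=[
    [0, 0, 0.1],
    [0, 0, 0.1],
    [0, 0, 0],
  ],
  gripper=[1, 1, 1],
)

```text
time_s: 7.15
tool_pos: [0.5321, 0.0465, 0.0748]
tool_rot: [0.568, 3.089, 0.0]
ft_force: [-0.6, 1.9, 7.0]
opening: 0.002
grip_force: 3.7
```

Call:
jog_arm(
  dr=[
    [0, 0, 0],
    [0, 0, 0],
  ],
  slide=[
    [0, 0, 0.1],
    [0, 0, 0],
  ],
  gripper=[1, 1],
)

```text
time_s: 7.35
tool_pos: [0.5321, 0.0466, 0.0742]
tool_rot: [0.568, 3.089, 0.001]
ft_force: [-1.9, 0.4, 9.5]
opening: 0.002
grip_force: 4.8
```

Middle is home at 9.5 N and the same depth. On to the large.

Call:
jog_arm(
  dr=[
    [0, 0, 0],
    [0, 0, 0],
    [0, 0, 0],
    [0, 0, 0],
    [0, 0, 0],
    [0, 0, 0],
    [0, 0, 0],
    [0, 0, 0],
  ],
  slide=[
    [0, 0, -0.5],
    [0, 0, -1.5],
    [0, 0, -1.5],
    [-2.1, 0.5, 0],
    [-2.1, 0.5, 0],
    [-2.05, 0.4, 0],
    [0, 0, 0],
    [0, 0, 0],
  ],
  gripper=[1, 1, 1, 1, 1, 1, 1, 1],
)

```text
time_s: 8.15
tool_pos: [0.5942, 0.0371, 0.1074]
tool_rot: [-0.568, -3.087, 0.001]
ft_force: [0.4, -1.0, -0.2]
opening: 0.001
grip_force: 0.0
```

Run:
```python
from h import *
s=status.get_obs(); print(s["time_s"],s["tool_pos"],s["ft_force"])
c=cam("wrist"); cv2.imwrite("pics/w4.png",cv2.resize(c[0],None,fx=1.5,fy=1.5))
```

```text
8.15 [0.59421284 0.0370607  0.10739646] [ 0.35064934 -1.0084757  -0.17640277]
```

View pics/w4.png

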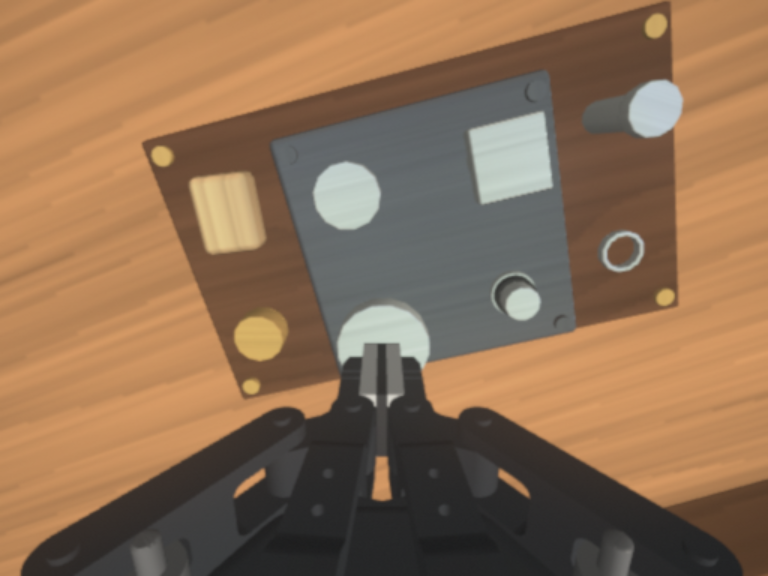

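The middle head at (347,195) and small head at (520,300) now sit low on their collars, and the tips are over the large head at (384,345).

Call:
jog_arm(
  dr=[
    [0, 0, 0],
    [0, 0, 0],
    [0, 0, 0],
    [0, 0, 0],
    [0, 0, 0],
    [0, 0, 0],
    [0, 0, 0],
    [0, 0, 0],
    [0, 0, 0],
    [0, 0, 0],
    [0, 0, 0],
    [0, 0, 0],
  ],
  slide=[
    [0, 0, 0.8],
    [0, 0, 0.6],
    [0, 0, 0.3],
    [0, 0, 0.2],
    [0, 0, 0.2],
    [0, 0, 0.2],
    [0, 0, 0.2],
    [0, 0, 0.2],
    [0, 0, 0.2],
    [0, 0, 0.2],
    [0, 0, 0.1],
    [0, 0, 0],
  ],
  gripper=[1, 1, 1, 1, 1, 1, 1, 1, 1, 1, 1, 1],
)

```text
time_s: 9.4
tool_pos: [0.5952, 0.0374, 0.0762]
tool_rot: [-0.568, -3.09, -0.0]
ft_force: [-0.9, 0.2, 2.9]
opening: -0.004
grip_force: 1.4
```

Call:
jog_arm(
  dr=[
    [0, 0, 0],
    [0, 0, 0],
    [0, 0, 0],
  ],
  slide=[
    [0, 0, 0.1],
    [0, 0, 0.1],
    [0, 0, 0],
  ],
  gripper=[1, 1, 1],
)

```text
time_s: 9.7
tool_pos: [0.5954, 0.0374, 0.0749]
tool_rot: [0.568, 3.089, 0.0]
ft_force: [-2.5, 0.6, 7.9]
opening: -0.0
grip_force: 3.6
```

Call:
jog_arm(
  dr=[
    [0, 0, 0],
    [0, 0, 0],
  ],
  slide=[
    [0, 0, 0.1],
    [0, 0, 0],
  ],
  gripper=[1, 1],
)

```text
time_s: 9.9
tool_pos: [0.5953, 0.0374, 0.0743]
tool_rot: [0.568, 3.089, 0.0]
ft_force: [-4.7, -0.4, 9.0]
opening: 0.001
grip_force: 4.6
```

Large is home too. I'll back off and check.

Call:
jog_arm(
  dr=[
    [0, 0, 0],
    [0, 0, 0],
    [0, 0, 0],
    [0, 0, 0],
    [0, 0, 0],
    [0, 0, 0],
    [0, 0, 0],
    [0, 0, 0],
    [0, 0, 0],
    [0, 0, 0],
  ],
  slide=[
    [0, 0, -0.5],
    [0, 0, -1.5],
    [0, 0, -3],
    [0, 0, -4],
    [0, 0, -4],
    [3, 0, -2],
    [3, 0, 0],
    [3, 0, 0],
    [0, 0, 0],
    [0, 0, 0],
  ],
  gripper=[1, 1, 1, 1, 1, 1, 1, 1, 1, 1],
)

```text
time_s: 10.9
tool_pos: [0.5115, 0.0695, 0.2236]
tool_rot: [0.567, 3.088, 0.001]
ft_force: [0.5, -0.9, -0.8]
opening: -0.003
grip_force: 0.0
```

Run:
```python
from h import *
s=status.get_obs(); print(s["time_s"],s["tool_pos"],s["ft_force"])
c=cam("scene"); u,v=map(int,proj(c,[.57,.07,.05])); a=cv2.resize(c[0][v-40:v+45,u-70:u+70],None,fx=4,fy=4,interpolation=2)
c=cam("wrist"); b=cv2.resize(c[0][:260],(560,284)); cv2.imwrite("pics/e.png",np.vstack([a[:300],b]))
```

```text
10.9 [0.51152469 0.06950529 0.22356315] [ 0.52184645 -0.85588188 -0.84645446]
```

View pics/e.png

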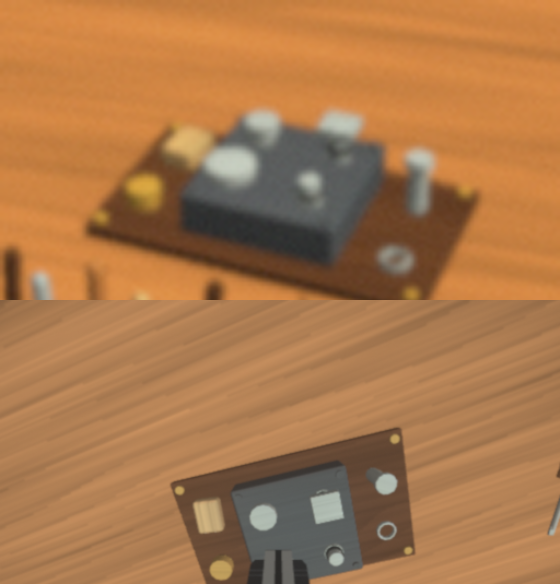

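The scene crop shows the three round heads seated: large at (230,165), middle at (262,125), small at (310,185). The square punch at (340,125) still stands on its shank, and the bystanders are unmoved.

```bash
python3 -c "
from cell import manip; print(manip.finish_job())"
```

```text
the job is handed in; nothing more can be done
None
```

I pressed the small, middle and large punches home in that order, confirming each by the rise in force to 9–10 N at its stop. The square punch and the loose things beside it were left untouched, and the job was handed in at about 11 s.

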